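# Load the toppings carousel and hold it turned to the front

### The job

Load the orange-lidded canister upright into the one empty socket of the toppings carousel, lowering it in until it is fully home before letting go of it. Bring the carousel round so that this canister stands at the front, squarely behind the spill tray, and finish with the carousel's centre knob gripped, holding the turntable still there for the baker: do not let go of the knob. Leave the other things on the bench where they are.

Things in the scene. Friction and masses are not known exactly. Their poses are not given: they have to be found in the camera images.
- canister: The loose square canister to load: white plastic, orange lid and orange band, 46 x 46 mm and 105 mm tall (the lid is the top 18 mm, flush with the sides), 0.15 to 0.4 kg, standing on the bench. Origin at the centre of its underside, z up, x and y square to its sides. It fits the socket in any of the four quarter turns.
- carousel_base: Fixed round aluminium base of the carousel, 216 mm across, 18 mm high; an open white plastic spill tray, 76 mm wide, 16 mm high, sticks out at its front to 169 mm from the axis. Origin on the carousel's upright axis at bench level; x points to the front, through the tray's middle. The front is the side away from the robot, within 30 degrees.
- front (a point): The place at the front, fixed to the base: on the base's x axis 80 mm out from the carousel's axis and 30 mm above the bench, where the underside's centre of the canister has to be in the end.
- turntable (a joint): Angle (rad) of the black disc (236 mm across, top 30 mm above the bench): 0 with the empty socket at the front, growing counter-clockwise from above; no end stops. Stays where left, turns at about 0.06 N m. Its three other sockets, at quarter turns, carry like canisters (blue, yellow, green lids, tops 135 mm above the bench) that are fixed in it.
- socket (a point): Centre of the empty socket's floor, 30 mm above the bench, 80 mm out from the axis, turning with the disc; x points straight outward from the axis, z up. The socket is a grey square collar, 49.5 mm wide inside, sides square to x and y; walls 18 mm high, then a 4 mm high lip flaring at 45 degrees to 58 mm, mouth 22 mm above the floor.
- knob: Black ribbed round knob on top of the carousel's steel centre post, fast to the disc so that turning it turns the carousel. 34 mm across and 32 mm high; origin at its middle, on the axis, 150 mm above the bench (top at 166 mm); x points to the empty socket's side, z up. It can be gripped from above in any direction.
- spare: Bystander: a loose canister of the same size with a grey lid and band. Origin at the centre of its underside.
- bowl: Bystander: steel mixing bowl, 160 mm across and 65 mm high. Origin at the centre of its underside.
- scale: Bystander: flat white kitchen scale, 140 x 200 mm and 32 mm high, with a round steel platform. Origin at the centre of its underside.

How it is judged:
On the way, in this order (a step that is already met when the one before it is completed fails the run):
1. the orange-lidded canister is lowered into the empty socket while still held, to within 10 mm of its floor (horizontal distance between canister and socket below 0.006 m and z of canister in the frame of socket below 0.01 m and contact force between the fingers and canister above 0.5 N), for 0.05 s.
2. it stands fully home in the socket, upright and let go (horizontal distance between canister and socket below 0.005 m and z of canister in the frame of socket below 0.003 m and angle between canister's own z axis and vertical below 0.06 rad and contact force between the fingers and canister below 0.1 N), for 0.2 s.
At the end, for the whole second after the job is handed in: The orange canister is home in its socket (3 mm in depth, 5 mm off centre, 0.06 rad tilt), within 13 mm of the front point; the turntable is still (under 0.05 rad/s); the fingers are closed around the centre knob (over 4 N, grasp point within 35 mm of it), off the canister (all of step 2 and horizontal distance between canister and front below 0.013 m and velocity of joint turntable between -0.05 and 0.05 rad/s and contact force between the fingers and knob above 4 N and distance between the grasp point and knob below 0.035 m); the arm keeps its last pose, push and grip.
It fails at once if the orange-lidded canister is tipped over (angle between canister's own z axis and vertical above 0.8 rad).
It fails at once if another thing on the bench is shifted by more than 30 mm (distance of any of spare, bowl, scale from where it was at the start of the episode above 0.03 m).
It also fails if it takes over 67 s, if anything falls off the work surface, if the arm or the gripper's body presses on something with over 40 N, if the wrist force passes 120 N, or if a joint passes its speed limit or range.

### The arm

A 6-joint arm with a two-finger parallel gripper is mounted at the origin on the work surface. World frame = base frame: x ahead of the robot, y to its left, z up, the work surface at z = 0. Lengths are in m, angles in rad, forces in N, time in s.
With the tool pointing down it reaches from about 0.35 to 0.8 m from the base axis. Payload 7.3 kg.
Tool frame: the origin (TCP) lies midway between the tips of the shut fingers; the grasp point (between the pads) lies 19 mm behind it; z points along the fingers, y is the line along which they close (so a half turn about z gives the same grasp; the last joint's range is limited). The gripper opens to 85 mm and grips with 20 to 120 N. Pads are 22 mm wide; open, the fingers measure 114 mm over their backs; the gripper's body (76 mm by 85 mm) begins 54 mm behind the grasp point. The pads swing forward as they close: fully open they stand 13 mm farther back than shut.
Start: joints at [1.134, 0.342, 1.524, -0, 1.275, -0.146], TCP at [0.151, 0.503, 0.192] pointing down, gripper open.
Joint ranges: [-2.53, 2.53], [-0.77, 2.02], [0.04, 2.7], [-1, 4.14], [0.28, 2.66], [-3.11, 3.11]. Speed limits (rad/s): [2.57, 2.57, 3.14, 3.14, 3.14, 3.14].

### API

Orientations are given as a unit quaternion [x, y, z, w].
In Python, from station import arm gives the robot as it stands.
- The arm moves only by the tool send_rows, never from a script. Its argument "targets" is text: rows parted by semicolons, each of 6 numbers parted by spaces: the shift along the tool's x, y, z in m, then the turn, a rotation vector about the tool's x, y, z in degrees. A call has 1 to 10 rows; each row is the pose to reach, as a shift and turn from the pose commanded when the call began, along the tool's axes at that moment; what a row does not reach only later rows make up. A row lasts 1/12 s, in which the tool goes at most 41.7 mm and 7.16 degrees, less where a joint would pass 70% of its speed; a pose out of reach is approached as far as the arm can. A call with a gripper value outside its range is refused whole. "gripper" is the finger opening in m, from 0 to 0.0854, set as the call begins (left out, the last holds). The fingers move at their own pace and stop on an object; "squeeze" is the grip in N (left out, the last holds). Time passes only in rows, so rows that repeat a pose let the fingers close. It gives the time, the measured TCP pose, the force, the opening and the grip force at its end, in the units of the state.
- arm.observe(): the state, without advancing time (a new reading comes with each control period).
- arm.read_camera(name): name is "scene" or "top"; returns a dict with "image" (480x640x3 uint8, red, green, blue), "camera_matrix" (3x3 intrinsics, pixels), "world_to_cam" (4x4, takes a point from world to camera coordinates). Camera axes: x right, y up, looking along -z (the intrinsics and any distortion apply to the point x, -y, -z); pixel columns grow to the right and rows downward; lengths in m; the calibration is good to about 2 mm. A picture is of the moment at which its call begins. There is no depth.
- arm.hand_in(): hands the job in; it is judged then, once.
The state is a dict: "time_s": time; "q": joint angles; "joint_vel": joint speeds; "effort": joint torques, N m; "tcp_pos": TCP position; "tcp_rot": TCP orientation; "force": force on the tool from outside, world axes, zero at the start; "wrist_torque": the same for the moment, N m; "gripper_width": finger opening in m; "grip_force": force on a finger pad.
Only numpy, scipy, OpenCV 4.12 (cv2) and the standard library are available. Lean on these libraries where they do the work, as an engineer would, in place of code of your own. Each camera call takes 0.05 s, during which the arm holds its last target. There are 200 camera calls.

## Working session

There is one attempt and no reset: what is moved stays moved. The work goes in short steps, Python scripts to look and compute and a tool call to move; the robot and the scene stay as the last step left them, time stands still between calls to the robot, and variables do not carry over. Pictures are saved under pics/ and viewed, at most 10 in all, crops included, and the job is handed in when it is done.

Besides the shell and the picture viewer there is one more tool, called after "Call:" by a JSON object that holds its "name" and its "arguments", one argument or row to a line. send_rows: Moves the arm, as the interface text tells. Its arguments: {"type":"object","properties":{"targets":{"type":"string"},"gripper":{"type":"number"},"squeeze":{"type":"number"}},"required":["targets"]}

```bash
ls; mkdir -p pics; python3 - <<'E'
from station import arm
import cv2,numpy as np
print(arm.observe())
for n in("scene","top"):
    r=arm.read_camera(n);cv2.imwrite(f"pics/{n}0.png",r["image"][:,:,::-1]);print(n,r["camera_matrix"],r["world_to_cam"].round(4),[k for k in r])
E
```

```text
pics
{'time_s': 0.0, 'q': array([ 1.13401583e+00,  3.42732100e-01,  1.52499594e+00,  1.20756240e-05,
        1.27539145e+00, -1.45984029e-01]), 'joint_vel': array([ 2.71515475e-04,  4.46768215e-04, -3.32725884e-04, -2.34440949e-05,
        5.97090397e-04, -1.31750799e-03]), 'effort': array([ 1.22517067e-03, -4.33678186e+01, -2.46012318e+01, -3.93527762e-05,
        7.82410236e-03, -8.00436283e-06]), 'tcp_pos': array([0.15030109, 0.50255879, 0.19142849]), 'tcp_rot': array([ 1.44888174e-01,  9.89447742e-01, -7.29581004e-04, -2.24844108e-04]), 'force': array([ 0.99368602,  0.22893771, -0.06848448]), 'wrist_torque': array([-0.00452237, -0.014366  ,  0.04215095]), 'grip_force': 0.0, 'gripper_width': 0.08559700208576855}
scene [[526.0941651    0.         333.79125845]
 [  0.         526.0941651  234.5032232 ]
 [  0.           0.           1.        ]] [[ 6.0010e-01  7.9990e-01  1.3000e-03 -3.2750e-01]
 [-4.9640e-01  3.7110e-01  7.8480e-01  1.6790e-01]
 [ 6.2730e-01 -4.7160e-01  6.1970e-01 -1.7381e+00]
 [ 0.0000e+00  0.0000e+00  0.0000e+00  1.0000e+00]] ['image', 'camera_matrix', 'world_to_cam']
top [[505.94183166   0.         320.41608166]
 [  0.         505.94183166 240.09936032]
 [  0.           0.           1.        ]] [[ 2.1700e-02 -9.9980e-01  1.2000e-03  1.3600e-02]
 [ 9.7140e-01  2.1300e-02  2.3650e-01 -5.6510e-01]
 [-2.3650e-01 -4.0000e-03  9.7160e-01 -1.4405e+00]
 [ 0.0000e+00  0.0000e+00  0.0000e+00  1.0000e+00]] ['image', 'camera_matrix', 'world_to_cam']
```

View pics/top0.png

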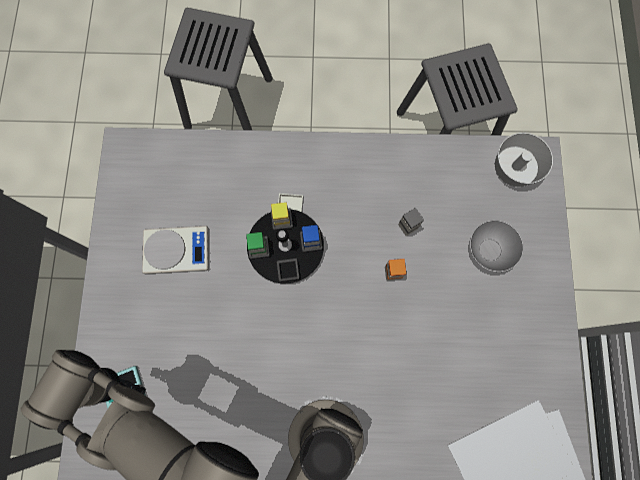

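View pics/scene0.png

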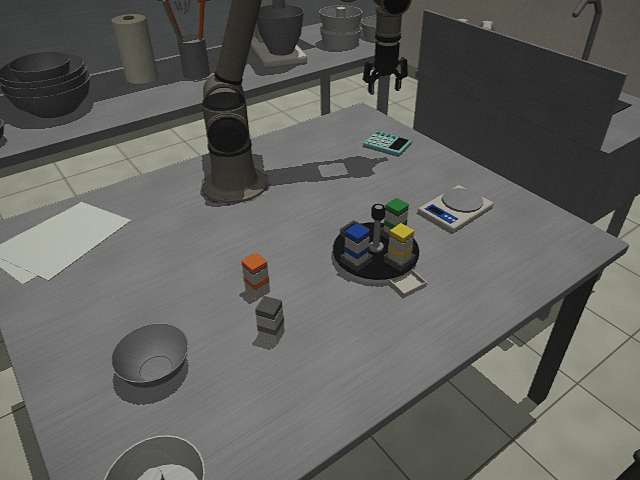

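The top view shows the orange lid at about (397,269), the empty socket at (288,270) on the robot's side, the tray at (291,203), the knob at (283,237) and the spare at (412,221). I'll enlarge it.

```bash
python3 - <<'E'
import cv2,numpy as np
a=cv2.imread("pics/top0.png");s=cv2.imread("pics/scene0.png")
A=cv2.resize(a[188:292,238:338],None,fx=5,fy=5,interpolation=cv2.INTER_CUBIC)   # 500x520
B=cv2.resize(a[250:290,376:416],(240,240),interpolation=cv2.INTER_CUBIC)  #x6
C=cv2.resize(s[245:305,235:280],(225,300),interpolation=cv2.INTER_CUBIC)  #x5
o=np.zeros((560,760,3),np.uint8);o[:520,:500]=A;o[:240,510:750]=B;o[250:550,510:735]=C
cv2.imwrite("pics/c1.png",o)
E
```

```text
(no output)
```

View pics/c1.png

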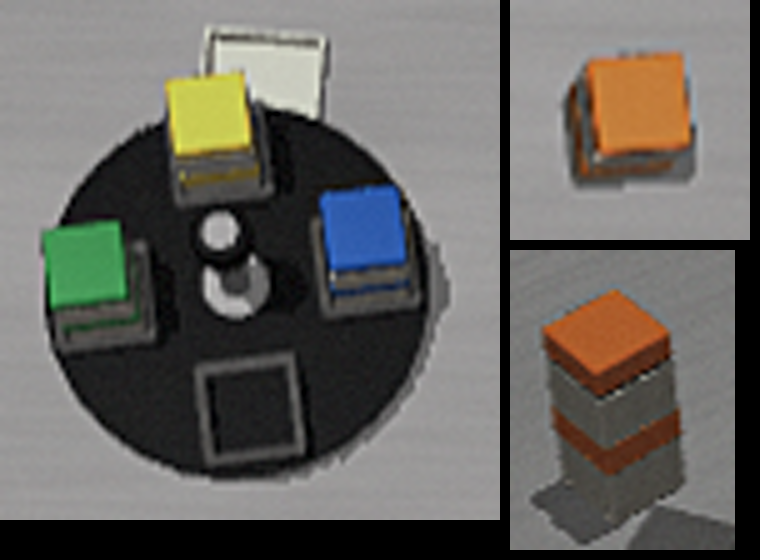

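Lids, socket and tray corners are readable in the crop. I'll triangulate them.

```bash
cat > h.py <<'E'
import numpy as np, cv2
from scipy.spatial.transform import Rotation as R
K={'top':np.array([[505.94183166,0,320.41608166],[0,505.94183166,240.09936032],[0,0,1]]),'scene':np.array([[526.0941651,0,333.79125845],[0,526.0941651,234.5032232],[0,0,1]])}
def cam(arm,n):
    r=arm.read_camera(n); np.savez(f'{n}.npz',W=r['world_to_cam']); return r['image'][:,:,::-1].copy()
def ray(n,uv,z):
    W=np.load(f'{n}.npz')['W'];Rm,t=W[:3,:3],W[:3,3]
    x=(uv[0]-K[n][0,2])/K[n][0,0];y=(uv[1]-K[n][1,2])/K[n][1,1]
    d=Rm.T@np.array([x,-y,-1.]);c=-Rm.T@t
    return (c+d*(z-c[2])/d[2])[:2]
def proj(n,p):
    W=np.load(f'{n}.npz')['W'];q=W[:3,:3]@np.asarray(p)+W[:3,3]
    return K[n][0,0]*q[0]/-q[2]+K[n][0,2],K[n][1,1]*-q[1]/-q[2]+K[n][1,2]
def goal(arm,pos,psi,now=True):
    """row for tool down, y-axis azimuth psi"""
    s=arm.observe();T=R.from_quat(s['tcp_rot'])
    y=np.array([np.cos(psi),np.sin(psi),0]);z=np.array([0,0,-1.]);G=R.from_matrix(np.c_[np.cross(y,z),y,z])
    return (T.inv().apply(np.asarray(pos)-s['tcp_pos'])*1).round(4),(T.inv()*G).as_rotvec(degrees=True).round(2)
E
python3 - <<'E'
from h import *
from station import arm
for n in('top','scene'): cam(arm,n)
A=lambda u,v:(238+(u+.5)/5-.5,188+(v+.5)/5-.5)
B=lambda u,v:(376+(u+.5)/6-.5,250+(v+.5)/6-.5)
C=lambda u,v:(235+(u+.5)/5-.5,245+(v+.5)/5-.5)
def sq(name,cam,f,pts,z):
    P=np.array([ray(cam,f(*p),z) for p in pts]);E=np.roll(P,-1,0)-P
    a=np.degrees(np.angle(np.mean(np.exp(4j*np.arctan2(E[:,1],E[:,0])))))/4
    print(name,P.mean(0).round(4),'side',np.linalg.norm(E,axis=1).round(4),'ang%90',round(a,1));return P.mean(0)
y=sq('yel','top',A,[(165,82),(243,72),(252,147),(175,156)],.135)
b=sq('blue','top',A,[(318,193),(396,185),(407,264),(330,270)],.135)
g=sq('grn','top',A,[(43,231),(119,222),(128,297),(52,306)],.135)
s=sq('sock','top',A,[(195,363),(295,351),(306,456),(203,466)],.052)
print('knob',ray('top',A(218,229),.166),'ax',(b+g)/2,(y+s)/2)
t=[ray('top',A(*p),.016) for p in [(205,26),(329,38)]];print('tray',t,np.mean(t,0))
for d in (b-g,y-s):print(np.degrees(np.arctan2(d[1],d[0])),np.linalg.norm(d))
o=sq('or','top',B,[(75,60),(172,53),(180,148),(85,155)],.105)
sq('orS','scene',C,[(107,40),(160,80),(90,123),(33,82)],.105)
print('spare',ray('top',(412,216),.105))
E
```

```text
yel [0.6338 0.1461] side [0.0455 0.0456 0.0445 0.0451] ang%90 8.9
blue [0.568  0.0554] side [0.0449 0.047  0.0439 0.0459] ang%90 8.1
grn [0.5434 0.2125] side [0.0435 0.0444 0.0432 0.0443] ang%90 8.9
sock [0.4769 0.1217] side [0.06   0.0638 0.0611 0.0623] ang%90 7.4
knob [0.55760199 0.13536428] ax [0.55571602 0.13395541] [0.55538508 0.13388149]
tray [array([0.72807452, 0.16152315]), array([0.72183328, 0.08298958])] [0.7249539  0.12225636]
-81.09694503288145 0.1589878239517734
8.82030239906694 0.15874967089525605
or [ 0.4814 -0.1953] side [0.0468 0.0462 0.0455 0.0462] ang%90 5.0
orS [ 0.4857 -0.1966] side [0.0418 0.0433 0.043  0.0451] ang%90 8.4
spare [ 0.63443611 -0.24182769]
```

```bash
python3 - <<'E'
from h import *
from station import arm
print(goal(arm,[.38,.16,.24],np.radians(80)),goal(arm,[.483,-.196,.2],np.radians(96.5)))
E
```

```text
(array([-0.3182, -0.2625, -0.0481]), array([-0.05, -0.01, -6.66])) (array([-0.519 , -0.574 , -0.0079]), array([-5.000e-02, -2.000e-02, -2.316e+01]))
```

Call:
{"name": "send_rows", "arguments": {
  "targets": "-0.318 -0.262 -0.048 0 0 -6.7;-0.318 -0.262 -0.048 0 0 -6.7;-0.318 -0.262 -0.048 0 0 -6.7;-0.318 -0.262 -0.048 0 0 -6.7;-0.318 -0.262 -0.048 0 0 -6.7;-0.318 -0.262 -0.048 0 0 -6.7;-0.318 -0.262 -0.048 0 0 -6.7;-0.318 -0.262 -0.048 0 0 -6.7;-0.318 -0.262 -0.048 0 0 -6.7;-0.318 -0.262 -0.048 0 0 -6.7",
  "gripper": 0.085,
  "squeeze": 40
}}

```text
time_s: 1.03
tcp_pos: [0.3807, 0.1588, 0.2405]
tcp_rot: [0.087, 0.996, 0.0, 0.0]
force: [0.8, 0.3, 1.5]
gripper_width: 0.0848
grip_force: 0.0
```

```bash
python3 - <<'E'
from h import *
from station import arm
print(arm.observe()['tcp_pos'],goal(arm,[.483,-.196,.16],np.radians(96.5)))
E
```

```text
[0.38066399 0.15883788 0.24050431] (array([-0.1622, -0.3318,  0.0805]), array([ 1.000e-02,  3.000e-02, -1.646e+01]))
```

Call:
{"name": "send_rows", "arguments": {
  "targets": "-0.162 -0.332 0.08 0 0 -16.5;-0.162 -0.332 0.08 0 0 -16.5;-0.162 -0.332 0.08 0 0 -16.5;-0.162 -0.332 0.08 0 0 -16.5;-0.162 -0.332 0.08 0 0 -16.5;-0.162 -0.332 0.08 0 0 -16.5;-0.162 -0.332 0.08 0 0 -16.5;-0.162 -0.332 0.08 0 0 -16.5;-0.162 -0.332 0.08 0 0 -16.5;-0.162 -0.332 0.08 0 0 -16.5"
}}

```text
time_s: 1.87
tcp_pos: [0.4824, -0.1985, 0.1586]
tcp_rot: [-0.056, 0.998, -0.0, -0.0]
force: [-0.4, -0.9, -0.1]
gripper_width: 0.0851
grip_force: 0.0
```

```bash
python3 - <<'E'
from h import *
from station import arm
s=arm.observe();print(s['tcp_pos'])
a=cam(arm,'top');b=cam(arm,'scene')
print(goal(arm,[.483,-.196,.071],np.radians(96.5)))
f=lambda im,n:[int(v) for v in proj(n,[.483,-.196,.13])]
o=[]
for im,n in((a,'top'),(b,'scene')):
    u,v=f(im,n);print(n,u-35,v-40)
    o.append(cv2.resize(im[v-40:v+50,u-35:u+35],None,fx=5.5,fy=5.5,interpolation=cv2.INTER_CUBIC))
cv2.imwrite('pics/g1.png',np.hstack(o))
E
```

```text
[ 0.48241526 -0.19854129  0.15857639]
(array([-0.0012,  0.0006,  0.0876]), array([ 0.05, -0.09, -0.18]))
top 363 224
scene 217 212
```

View pics/g1.png

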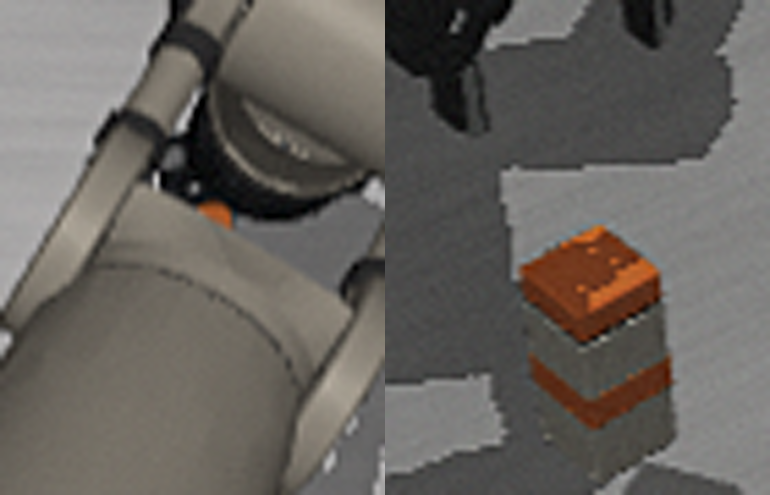

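The gripper stands over the canister, with the fingers clear on either side. I'll descend and grip.

Call:
{"name": "send_rows", "arguments": {
  "targets": "-0.001 0.001 0.03 0 0 0;-0.001 0.001 0.055 0 0 0;-0.001 0.001 0.075 0 0 0;-0.001 0.001 0.087 0 0 0;-0.001 0.001 0.087 0 0 0;-0.001 0.001 0.087 0 0 0"
}}

```text
time_s: 2.47
tcp_pos: [0.4828, -0.1919, 0.0733]
tcp_rot: [-0.058, 0.998, 0.0, -0.0]
force: [-0.4, 0.1, 0.5]
gripper_width: 0.0848
grip_force: 0.0
```

Call:
{"name": "send_rows", "arguments": {
  "targets": "0 0 0 0 0 0;0 0 0 0 0 0;0 0 0 0 0 0;0 0 0 0 0 0;0 0 0 0 0 0;0 0 0 0 0 0;0 0 0 0 0 0;0 0 0 0 0 0",
  "gripper": 0.03,
  "squeeze": 40
}}

```text
time_s: 3.13
tcp_pos: [0.483, -0.1932, 0.0731]
tcp_rot: [-0.057, 0.998, 0.0, 0.0]
force: [-0.3, -0.3, -0.0]
gripper_width: 0.03
grip_force: 0.0
```

The fingers closed to 30 mm without meeting a 46 mm canister, so something is wrong. I'll look.

```bash
python3 - <<'E'
from h import *
from station import arm
s=arm.observe();print(s)
b=cam(arm,'scene');a=cam(arm,'top')
o=[cv2.resize(b[200:320,190:310],(480,480),interpolation=cv2.INTER_CUBIC),cv2.resize(a[200:320,330:410],(320,480),interpolation=cv2.INTER_CUBIC)]
cv2.imwrite('pics/g2.png',np.hstack(o))
print(proj('scene',s['tcp_pos']))
E
```

```text
{'time_s': 3.1333, 'q': array([-5.27830103e-01,  4.61568952e-01,  1.70090170e+00,  5.82506732e-05,
        9.79095694e-01, -2.21268012e+00]), 'joint_vel': array([-2.46899311e-04,  2.84537872e-03,  9.46098617e-05, -3.68250720e-04,
       -1.14155148e-06,  8.83591532e-04]), 'effort': array([ 9.14917473e-03, -4.52978289e+01, -2.03811496e+01,  5.94102476e-04,
        1.27268242e-03,  2.36938477e-04]), 'tcp_pos': array([ 0.48303729, -0.19315789,  0.07311079]), 'tcp_rot': array([-5.69797225e-02,  9.98375335e-01,  1.28952405e-05,  2.43118917e-05]), 'force': array([-0.31019588, -0.25030965, -0.02426653]), 'wrist_torque': array([-0.01042961,  0.00960915,  0.03350317]), 'grip_force': 0.0, 'gripper_width': 0.02998610595785403}
(np.float64(256.0037368587556), np.float64(269.39262222609824))
```

View pics/g2.png

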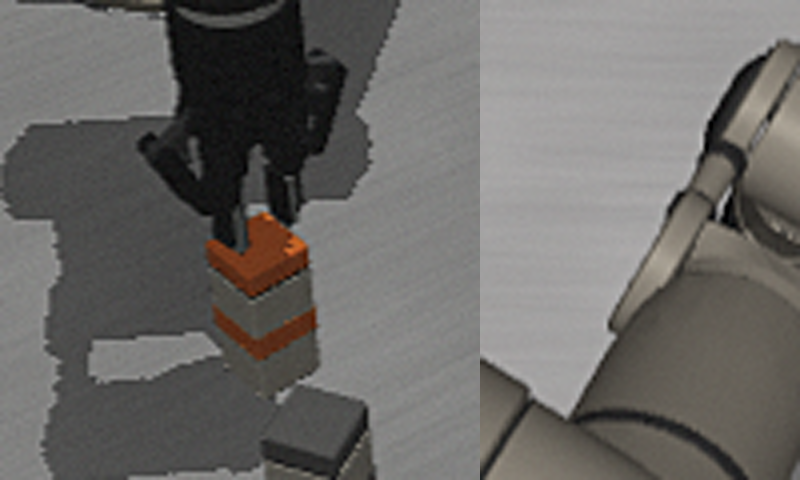

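```bash
python3 - <<'E'
from h import *
def tips(p,psi,w,back):
    y=np.array([np.cos(psi),np.sin(psi),0]);p=np.array(p)+[0,0,back]
    print([np.round(proj('scene',p+s*y*w/2),1) for s in(-1,0,1)])
tips([.1503,.5026,.1914],1.28,.085,.013)
tips([.4824,-.1985,.1586],np.radians(96.5),.085,.013)
tips([.483,-.1932,.0731],np.radians(96.5),.03,.004)
s=cv2.imread('pics/scene0.png');cv2.imwrite('pics/st.png',cv2.resize(s[40:110,340:430],None,fx=7,fy=7,interpolation=cv2.INTER_CUBIC))
# tip midpoint pixel now, hypotheses
for z in(.073,.08,.09,.1,.11):print(z,ray('scene',(255.5,258.8),z))
print(np.load('scene.npz')['W'].round(4))
E
```

```text
[array([371.6, 104.3]), array([383.3, 102.5]), array([394.9, 100.6])]
[array([235.1, 246.9]), array([250.1, 239. ]), array([264.5, 231.3])]
[array([250.9, 271. ]), array([255.8, 268.2]), array([260.7, 265.4])]
0.073 [ 0.44750134 -0.17390446]
0.08 [ 0.45490178 -0.17748221]
0.09 [ 0.46547384 -0.18259328]
0.1 [ 0.4760459  -0.18770435]
0.11 [ 0.48661795 -0.19281542]
[[ 6.0010e-01  7.9990e-01  1.3000e-03 -3.2750e-01]
 [-4.9640e-01  3.7110e-01  7.8480e-01  1.6790e-01]
 [ 6.2730e-01 -4.7160e-01  6.1970e-01 -1.7381e+00]
 [ 0.0000e+00  0.0000e+00  0.0000e+00  1.0000e+00]]
```

View pics/st.png

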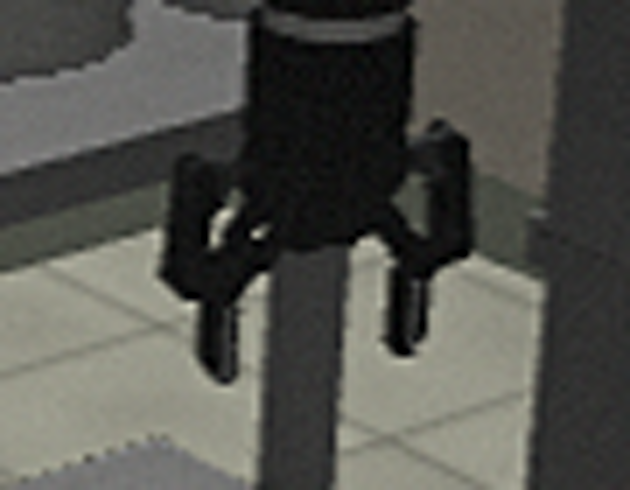

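The picture shows the real fingertips about 30 mm higher than the reported TCP. The start view and the hover view give the same vertical offset. The fingers closed just above the lid and the canister has not moved. I'll open, go 32 mm lower, and grip again.

Call:
{"name": "send_rows", "arguments": {
  "targets": "0 0 -0.01 0 0 0;0 0 -0.01 0 0 0;0 0 -0.01 0 0 0;0 -0.003 -0.01 0 0 0;0 -0.003 -0.01 0 0 0;0 -0.003 -0.01 0 0 0",
  "gripper": 0.085
}}

```text
time_s: 3.73
tcp_pos: [0.4833, -0.1962, 0.083]
tcp_rot: [-0.057, 0.998, 0.0, -0.0]
force: [0.4, -0.1, -0.0]
gripper_width: 0.085
grip_force: 0.0
```

Call:
{"name": "send_rows", "arguments": {
  "targets": "0 0 0.015 0 0 0;0 0 0.03 0 0 0;0 0 0.042 0 0 0;0 0 0.042 0 0 0;0 0 0.042 0 0 0;0 0 0.042 0 0 0"
}}

```text
time_s: 4.23
tcp_pos: [0.4838, -0.1963, 0.0416]
tcp_rot: [-0.057, 0.998, -0.0, 0.0]
force: [0.3, 0.0, -0.3]
gripper_width: 0.0851
grip_force: 0.0
```

Call:
{"name": "send_rows", "arguments": {
  "targets": "0 0 0 0 0 0;0 0 0 0 0 0;0 0 0 0 0 0;0 0 0 0 0 0;0 0 0 0 0 0;0 0 0 0 0 0;0 0 0 0 0 0",
  "gripper": 0.03,
  "squeeze": 40
}}

```text
time_s: 4.82
tcp_pos: [0.4837, -0.1961, 0.0418]
tcp_rot: [-0.057, 0.998, -0.0, 0.0]
force: [-1.2, 1.9, 5.6]
gripper_width: 0.0453
grip_force: 41.6
```

Gripped at 45 mm and 42 N. I'll lift it.

Call:
{"name": "send_rows", "arguments": {
  "targets": "0 0 -0.02 0 0 0;0 0 -0.05 0 0 0;0 0 -0.08 0 0 0;0 0 -0.1 0 0 0;0 0 -0.1 0 0 0;0 0 -0.1 0 0 0"
}}

```text
time_s: 5.32
tcp_pos: [0.4835, -0.1962, 0.1411]
tcp_rot: [-0.057, 0.998, -0.0, 0.0]
force: [-0.8, 0.4, -2.5]
gripper_width: 0.0455
grip_force: 42.8
```

```bash
python3 - <<'E'
from h import *
from station import arm
for p in([.44,-.04,.142],[.4764,.1217,.142]):print(goal(arm,p,np.radians(98.8)))
E
```

```text
(array([ 0.0254,  0.1601, -0.001 ]), array([-0.04,  0.05, -2.26]))
(array([-0.0292,  0.3166, -0.0011]), array([-0.04,  0.05, -2.26]))
```

Call:
{"name": "send_rows", "arguments": {
  "targets": "0.012 0.025 0 0 0 -1;0.02 0.055 0 0 0 -2.3;0.025 0.09 0 0 0 -2.3;0.02 0.125 0 0 0 -2.3;0.015 0.16 0 0 0 -2.3;0.005 0.195 0 0 0 -2.3;-0.01 0.23 0 0 0 -2.3;-0.02 0.265 0 0 0 -2.3;-0.029 0.3 0 0 0 -2.3;-0.029 0.317 0 0 0 -2.3"
}}

```text
time_s: 6.15
tcp_pos: [0.4753, 0.1257, 0.1387]
tcp_rot: [-0.078, 0.997, 0.001, -0.002]
force: [0.5, -0.1, -2.9]
gripper_width: 0.0454
grip_force: 43.2
```

Call:
{"name": "send_rows", "arguments": {
  "targets": "0 0 0.015 0 0 0;0 0 0.02 0 0 0;0 0 0.02 0 0 0;0 0 0.02 0 0 0;0 0 0.02 0 0 0;0 0 0.02 0 0 0"
}}

```text
time_s: 6.65
tcp_pos: [0.4764, 0.1215, 0.1214]
tcp_rot: [-0.076, 0.997, 0.0, 0.0]
force: [-0.6, -0.2, -2.4]
gripper_width: 0.0455
grip_force: 43.1
```

```bash
python3 - <<'E'
from h import *
from station import arm
s=arm.observe();print(s['tcp_pos'],s['grip_force'],goal(arm,[.4764,.1217,.12],np.radians(98.8)))
b=cam(arm,'scene');a=cam(arm,'top')
o=[cv2.resize(b[195:285,320:430],None,fx=5,fy=5,interpolation=cv2.INTER_CUBIC),cv2.resize(a[230:320,255:305],None,fx=5,fy=5,interpolation=cv2.INTER_CUBIC)]
cv2.imwrite('pics/h1.png',np.hstack(o))
E
```

```text
[0.47640937 0.12149355 0.12135164] 43.1119841337204 (array([-0.    ,  0.0002,  0.0014]), array([ 0.  ,  0.03, -0.04]))
```

View pics/h1.png

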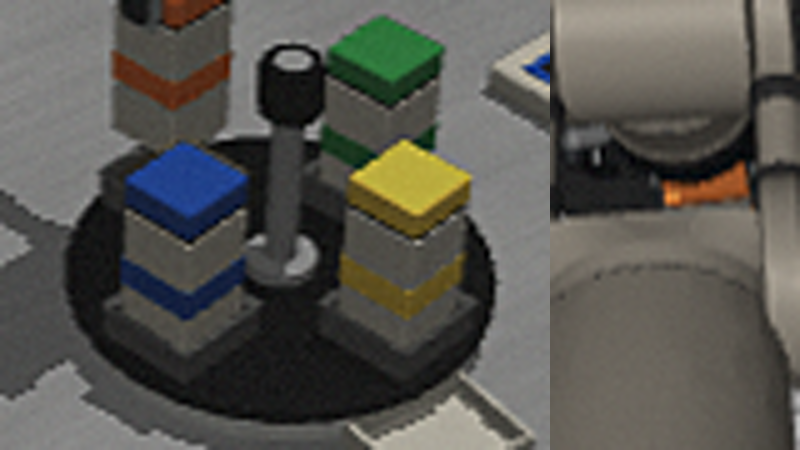

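The held orange canister hangs over the socket with its left bottom corner at crop (113,135). The socket collar shows behind the blue canister at about (105,180). I'll check it against the predicted corners.

```bash
python3 - <<'E'
from h import *
def cr(c,z,a,h=.023):
    a=np.radians(a);x=np.array([np.cos(a),np.sin(a)]);y=np.array([-x[1],x[0]])
    for sx,sy in((-1,-1),(-1,1),(1,1),(1,-1)):
        u=proj('scene',[*(np.array(c)+h*(sx*x+sy*y)),z]);print(((u[0]-320+.5)*5-.5).__round__(1),((u[1]-195+.5)*5-.5).__round__(1),end=' | ')
    print()
ax=np.array([.5555,.1339]);d=np.array([np.cos(np.radians(8.8)),np.sin(np.radians(8.8))]);n=np.array([d[1],-d[0]])
cr(ax+.08*n,.135,8.8);cr(ax+.08*d,.135,8.8);cr(ax-.08*n,.135,8.8)
print('can');cr([.4764,.1217],.0795,8.8);print('sock');cr(ax-.08*d,.052,8.8,.031)
u=proj('scene',[*ax,.166]);print((u[0]-320)*5,(u[1]-195)*5)
E
```

```text
120.1 175.2 | 181.8 136.0 | 249.3 174.4 | 187.7 215.2 | 
344.7 173.8 | 402.0 134.7 | 473.6 173.0 | 416.6 213.7 | 
325.0 45.0 | 379.2 10.5 | 445.9 44.3 | 392.0 80.0 | 
can
113.4 128.9 | 170.1 93.8 | 231.6 128.2 | 175.0 164.6 | 
sock
92.5 168.7 | 168.0 121.3 | 249.9 167.8 | 174.6 217.5 | 
289.55457952209827 56.86780436419127
```

The corners match to within about 1 mm once the common camera bias is removed, so I'll lower it.

Call:
{"name": "send_rows", "arguments": {
  "targets": "0 0 0.007 0 0 0;0 0 0.014 0 0 0;0 0 0.02 0 0 0;0 0 0.025 0 0 0;0 0 0.03 0 0 0;0 0 0.034 0 0 0;0 0 0.038 0 0 0;0 0 0.038 0 0 0"
}}

```text
time_s: 7.42
tcp_pos: [0.4762, 0.1222, 0.0823]
tcp_rot: [-0.077, 0.997, 0.0, -0.0]
force: [1.2, 0.5, -3.2]
gripper_width: 0.0451
grip_force: 43.1
```

Call:
{"name": "send_rows", "arguments": {
  "targets": "0 0 0.002 0 0 0;0 0 0.004 0 0 0;0 0 0.006 0 0 0;0 0 0.008 0 0 0;0 0 0.0095 0 0 0;0 0 0.011 0 0 0;0 0 0.0115 0 0 0;0 0 0.0115 0 0 0"
}}

```text
time_s: 8.08
tcp_pos: [0.4764, 0.1222, 0.0718]
tcp_rot: [-0.077, 0.997, 0.0, 0.0]
force: [2.0, 0.7, -1.0]
gripper_width: 0.0452
grip_force: 43.5
```

Call:
{"name": "send_rows", "arguments": {
  "targets": "0 0 0.0007 0 0 0;0 0 0.0015 0 0 0;0 0 0.002 0 0 0;0 0 0.002 0 0 0"
}}

```text
time_s: 8.42
tcp_pos: [0.4768, 0.1223, 0.0717]
tcp_rot: [-0.077, 0.997, -0.0, 0.001]
force: [-2.9, 0.8, 17.6]
gripper_width: 0.0454
grip_force: 45.6
```

It bottomed with 17 N of push, so it is home. I'll release it and rise.

Call:
{"name": "send_rows", "arguments": {
  "targets": "0 0 -0.0015 0 0 0;0 0 -0.0015 0 0 0;0 0 -0.0015 0 0 0;0 0 -0.0015 0 0 0;0 0 -0.0015 0 0 0;0 0 -0.0015 0 0 0;0 0 -0.0015 0 0 0",
  "gripper": 0.07
}}

```text
time_s: 9.0
tcp_pos: [0.4759, 0.1221, 0.0709]
tcp_rot: [-0.077, 0.997, 0.0, -0.0]
force: [-1.4, 0.1, -0.1]
gripper_width: 0.0696
grip_force: 0.0
```

Call:
{"name": "send_rows", "arguments": {
  "targets": "0 0 -0.01 0 0 0;0 0 -0.03 0 0 0;0 0 -0.06 0 0 0;0 0 -0.09 0 0 0;0 0 -0.12 0 0 0;0 0 -0.12 0 0 0;0 0 -0.12 0 0 0"
}}

```text
time_s: 9.58
tcp_pos: [0.477, 0.1223, 0.1926]
tcp_rot: [-0.077, 0.997, 0.0, 0.002]
force: [-0.7, 0.6, -0.8]
gripper_width: 0.0699
grip_force: 0.0
```

```bash
python3 - <<'E'
from h import *
from station import arm
s=arm.observe();print(s['tcp_pos'],s['q'],goal(arm,[.5555,.1339,.19],np.radians(-10)))
b=cam(arm,'scene')
cv2.imwrite('pics/h2.png',cv2.resize(b[175:285,320:430],None,fx=5,fy=5,interpolation=cv2.INTER_CUBIC))
E
```

```text
[0.47702866 0.12226749 0.19255273] [ 9.50799675e-02  2.79685440e-01  1.61293737e+00  8.28289527e-05
  1.24516935e+00 -1.63002708e+00] (array([-0.0793, -0.0006,  0.0029]), array([  0.2 ,   0.16, 108.84]))
```

View pics/h2.png

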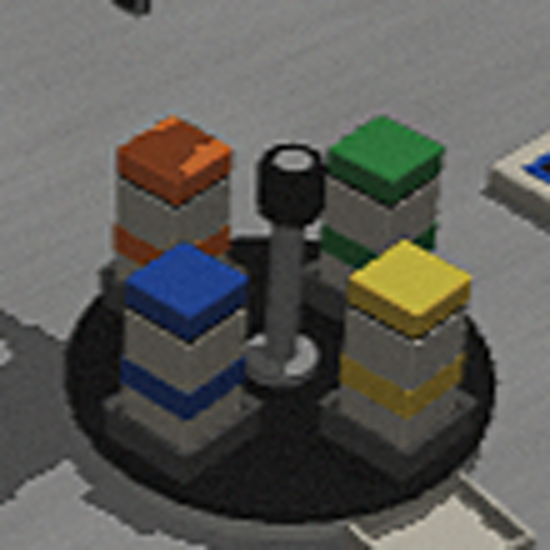

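The orange canister stands level with the others, home in its socket. Next I turn the tool to an azimuth of -10° and move above the knob.

Call:
{"name": "send_rows", "arguments": {
  "targets": "-0.01 0 0 0 0 7;-0.02 0 0 0 0 14;-0.03 0 0 0 0 21;-0.04 0 0 0 0 28;-0.05 0 0 0 0 35;-0.06 0 0 0 0 42;-0.07 0 0 0 0 49;-0.079 0 0 0 0 56;-0.079 0 0 0 0 63;-0.079 0 0 0 0 70",
  "gripper": 0.06
}}

```text
time_s: 10.47
tcp_pos: [0.5535, 0.1342, 0.1886]
tcp_rot: [0.511, 0.859, -0.001, -0.002]
force: [-0.7, 0.8, 0.3]
gripper_width: 0.0601
grip_force: 0.0
```

Call:
{"name": "send_rows", "arguments": {
  "targets": "0 0 0 0 0 7;0 0 0 0 0 14;0 0 0 0 0 21;0 0 0 0 0 28;0 0 0 0 0 34;0 0 0 0 0 38.8;0 0 0 0 0 38.8;0 0 0 0 0 38.8;0 0 0 0 0 38.8"
}}

```text
time_s: 11.22
tcp_pos: [0.5537, 0.1342, 0.1901]
tcp_rot: [0.765, 0.644, -0.001, -0.001]
force: [0.4, 0.1, -0.1]
gripper_width: 0.0602
grip_force: 0.0
```

```bash
python3 - <<'E'
from h import *
from station import arm
s=arm.observe();print(s['tcp_pos'],s['q'],goal(arm,[.5557,.1341,.107],np.radians(-10)))
E
```

```text
[0.55373659 0.13424412 0.1900883 ] [1.03291070e-01 4.27121270e-01 1.39892138e+00 1.00275050e-04
 1.31733225e+00 2.74632612e-01] (array([0.0002, 0.0021, 0.0831]), array([-0.1 ,  0.02,  0.18]))
```

Call:
{"name": "send_rows", "arguments": {
  "targets": "0 0.002 0.02 0 0 0;0 0.002 0.045 0 0 0;0 0.002 0.065 0 0 0;0 0.002 0.077 0 0 0;0 0.002 0.083 0 0 0;0 0.002 0.083 0 0 0;0 0.002 0.083 0 0 0"
}}

```text
time_s: 11.8
tcp_pos: [0.5564, 0.134, 0.1084]
tcp_rot: [0.766, 0.643, 0.0, 0.0]
force: [-0.0, 0.3, 0.9]
gripper_width: 0.0599
grip_force: 0.0
```

Call:
{"name": "send_rows", "arguments": {
  "targets": "0 0 0 0 0 0;0 0 0 0 0 0;0 0 0 0 0 0;0 0 0 0 0 0;0 0 0 0 0 0;0 0 0 0 0 0;0 0 0 0 0 0",
  "gripper": 0.015,
  "squeeze": 40
}}

```text
time_s: 12.38
tcp_pos: [0.5556, 0.1342, 0.1093]
tcp_rot: [0.766, 0.643, 0.0, -0.0]
force: [-5.2, 0.2, 5.4]
gripper_width: 0.0327
grip_force: 40.1
```

The knob is gripped at 40 N. I'll turn it counter-clockwise, which is negative about tool z.

Call:
{"name": "send_rows", "arguments": {
  "targets": "0 0 0 0 0 -2;0 0 0 0 0 -6;0 0 0 0 0 -11;0 0 0 0 0 -16;0 0 0 0 0 -21;0 0 0 0 0 -26;0 0 0 0 0 -31;0 0 0 0 0 -36;0 0 0 0 0 -41;0 0 0 0 0 -46"
}}

```text
time_s: 13.22
tcp_pos: [0.5562, 0.1344, 0.1093]
tcp_rot: [0.452, 0.892, 0.001, 0.0]
force: [-1.9, 1.0, 2.7]
gripper_width: 0.0321
grip_force: 39.9
```

Call:
{"name": "send_rows", "arguments": {
  "targets": "0 0 0 0 0 -5;0 0 0 0 0 -10;0 0 0 0 0 -15;0 0 0 0 0 -20;0 0 0 0 0 -25;0 0 0 0 0 -30;0 0 0 0 0 -35;0 0 0 0 0 -40;0 0 0 0 0 -45;0 0 0 0 0 -50"
}}

```text
time_s: 14.05
tcp_pos: [0.5565, 0.135, 0.1093]
tcp_rot: [0.032, 0.999, 0.001, 0.001]
force: [-1.2, 3.8, 2.1]
gripper_width: 0.032
grip_force: 39.9
```

Call:
{"name": "send_rows", "arguments": {
  "targets": "0 0 0 0 0 -5;0 0 0 0 0 -10;0 0 0 0 0 -15;0 0 0 0 0 -20;0 0 0 0 0 -25;0 0 0 0 0 -30;0 0 0 0 0 -35;0 0 0 0 0 -40;0 0 0 0 0 -45;0 0 0 0 0 -50"
}}

```text
time_s: 14.88
tcp_pos: [0.5562, 0.1356, 0.1093]
tcp_rot: [-0.393, 0.92, 0.001, 0.001]
force: [-1.4, 5.4, 3.5]
gripper_width: 0.0325
grip_force: 40.0
```

Call:
{"name": "send_rows", "arguments": {
  "targets": "0 0 0 0 0 -5;0 0 0 0 0 -10;0 0 0 0 0 -14;0 0 0 0 0 -17;0 0 0 0 0 -19;0 0 0 0 0 -20;0 0 0 0 0 -20.5;0 0 0 0 0 -20.8;0 0 0 0 0 -20.8;0 0 0 0 0 -20.8"
}}

```text
time_s: 15.72
tcp_pos: [0.556, 0.1357, 0.1093]
tcp_rot: [-0.551, 0.835, 0.001, 0.001]
force: [-2.6, 7.2, 3.1]
gripper_width: 0.0324
grip_force: 40.1
```

```bash
python3 - <<'E'
from h import *
from station import arm
s=arm.observe();print(s['q'],s['tcp_pos'],s['force'],s['grip_force'])
b=cam(arm,'scene');a=cam(arm,'top')
o=[cv2.resize(b[195:300,330:430],None,fx=4.5,fy=4.5,interpolation=cv2.INTER_CUBIC),cv2.resize(a[188:293,260:335],None,fx=4.5,fy=4.5,interpolation=cv2.INTER_CUBIC)]
m=min(i.shape[0] for i in o)
cv2.imwrite('pics/h3.png',np.hstack([i[:m] for i in o]));print(o[0].shape)
E
```

```text
[ 0.10384259  0.50206007  1.51146624  0.00303611  1.12705814 -2.63524594] [0.55596207 0.1357271  0.10929257] [-2.55792347  7.17312378  3.06235649] 40.054771900177
(472, 450, 3)
```

View pics/h3.png

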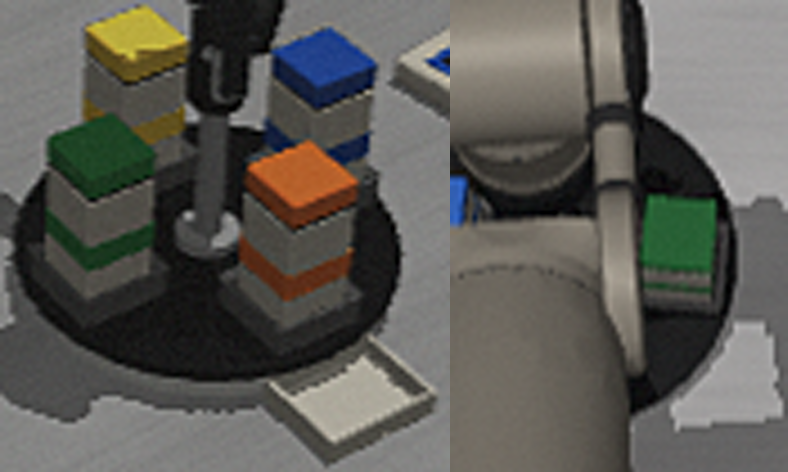

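The carousel has come round: the orange canister stands behind the tray, lid centre at about (301,178) in the left crop. I'll compute the angle.

```bash
python3 - <<'E'
from h import *
ax=np.array([.5555,.1339]);ang=lambda d:np.degrees(np.arctan2(d[1],d[0]))
S=lambda u,v:(330+(u+.5)/4.5-.5-.3,195+(v+.5)/4.5-.5-1.2)
T=lambda u,v:(260+(u-450+.5)/4.5-.5,188+(v+.5)/4.5-.5)
def lid(n,f,P,z=.135):
    c=np.mean([ray(n,f(*p),z) for p in P],0);d=c-ax;print(n,c.round(4),np.linalg.norm(d).round(4),ang(d).round(1))
lid('scene',S,[(308,142),(357,181),(292,213),(245,176)])
lid('scene',S,[(100,114),(155,154),(97,196-16),(48,150)])
lid('top',T,[(645,197),(716,198),(714,272),(641,266)])
t=[ray('scene',S(*p),.016) for p in[(327,460-16),(437,394)]];print(np.array(t),ang(np.mean(t,0)-ax))
t=[ray('scene',S(*p),.016) for p in[(269,388),(327,446)]];print(ang(t[1]-t[0]))
E
```

```text
scene [0.6375 0.1254] 0.0824 -5.9
scene [0.5505 0.0524] 0.0816 -93.5
top [0.5497 0.0539] 0.0802 -94.1
[[0.71750683 0.08463577]
 [0.72523023 0.16240122]] -3.5814002936859586
-5.693219743690496
```

The canister sits at about -4° to -6° and the tray at about -4°, an error of roughly 3 mm or less against the 13 mm allowed. I'll hand in.

```bash
python3 -c "
from station import arm
print(abs(arm.observe()['joint_vel']).max(),arm.hand_in())"
```

```text
the job is handed in; nothing more can be done
0.0013492826371144851 None
```

The orange-lidded canister is home in its socket and the carousel is turned so it stands behind the spill tray. The knob is still gripped at about 40 N, and I handed the job in at about 16 s; the hand-in returned no verdict.

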